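# Open the child-proof solvent tin

### The arm

A 6-joint arm with a two-finger parallel gripper is mounted at the origin on the work surface. World frame = base frame: x ahead of the robot, y to its left, z up, the work surface at z = 0. Lengths are in mm, angles in rad, forces in N, time in s.
With the tool pointing down it reaches from about 350 to 975 mm from the base axis. Payload 7.1 kg.
Tool frame: the origin (TCP) lies between the finger pads; the fingertips stand 8 mm ahead of it and the grasp point (between the pads) lies 11 mm behind it; x points along the fingers, y is the direction in which the jaws open and shut, and the axes are right-handed (so a half turn about x gives the same grasp; the last joint's range is limited). The gripper opens to 88 mm and grips with 3 to 60 N. Pads are 20 mm wide; open, the fingers measure 115 mm over their backs; the gripper's body (75 mm by 178 mm) begins 61 mm behind the grasp point.
Start: joints at [-1.294, 0.423, 1.63, -0, 1.089, -0.019], TCP at [182.209, -597.833, 230.675] pointing down, gripper open.
Joint ranges: [-3, 3], [-0.9, 2.11], [0.09, 2.58], [-1.31, 4.45], [0.11, 2.69], [-2.54, 2.54]. Speed limits (rad/s): [2.39, 2.39, 3.01, 3.14, 3.14, 3.14].

### API

Orientations are given as a rotation vector (axis times angle).
In Python, from workcell import ctrl gives the robot as it stands.
- The arm moves only by the tool apply_moves, never from a script. Its argument "increments" is a list of rows, each an object with "gripper": the opening in per cent of the stroke, from 0 (shut) to 100 (fully open); "delta_pos": the shift along the tool's x, y, z in cm, a list of three; "dr": the turn, a rotation vector about the tool's x, y, z in rad, a list of three. In form: [{"gripper": gripper, "delta_pos": [dx, dy, dz], "dr": [ax, ay, az]}, ...]. A call has exactly 5 rows; each row shifts and turns the commanded pose from where the row before left it, along the tool's axes as they then stand; what a row does not reach is not made up. A row lasts 1/12 s, in which the tool goes at most 41.7 mm and 7.16 degrees, less where a joint would pass 70% of its speed; a pose out of reach is approached as far as the arm can. A call with a gripper value outside its range is refused whole. The fingers move at their own pace and stop on an object; the grip force is fixed at half the most. Time passes only in rows, so rows that do not move let the fingers close, or fill a call up. It gives the time, the measured TCP pose, the force and the opening at its end, in the units of the state.
- ctrl.get_obs(): the state, without advancing time (a new reading comes with each control period).
- ctrl.get_image(name): name is "scene" or "top"; returns a dict with "img" (420x560x3 uint8, red, green, blue), "range_z" (420x560 float32, mm along the optical axis (not along the pixel's ray), 0 where there is no reading), "mtx" (3x3 intrinsics, pixels), "rvec" (rotation vector, rad) and "tvec" (3), from world to camera coordinates, as OpenCV has them. Camera axes: x right, y down, z forward; pixel columns grow to the right and rows downward; lengths in mm; the calibration is good to about 2 mm. A picture is of the moment at which its call begins.
- ctrl.close_job(): hands the job in, once; it reports no verdict.
The state is a dict: "t": time; "qpos": joint angles; "qvel": joint speeds; "joint_torque": joint torques, N m; "ee_pos": TCP position; "orientation": TCP orientation; "ft_force": force on the tool from outside, world axes, zero at the start; "moment": the same for the moment, N m; "width": finger opening in mm.
Only numpy, scipy, OpenCV 4.12 (cv2) and the standard library are available. Lean on these libraries where they do the work, as an engineer would, in place of code of your own. Each camera call takes 0.05 s, during which the arm holds its last target. There are 200 camera calls.

### The job

Open the solvent tin: squeeze the two ribbed side tabs of its cap together and, keeping them squeezed, turn the cap anticlockwise until it comes free, then lift it off and set it down the right way up on the floor of the blue parts tray and let go. Work by feel and be gentle: do not crush the cap or force it against its lock or stops, and leave the other things on the bench alone.

Things in the scene. Friction and masses are not known exactly. Their poses are not given: they have to be found in the camera images.
- cap_centre (a point): Centre of the white plastic cap on the tin, 18 mm above its lower rim. Cap: round, 45 mm across, 36 mm high, 50 g, axis = z. Two ribbed flat tabs, 20 mm wide, 11 to 32 mm above the lower rim, stand out at +y and -y, 55 mm over both; they slide straight in 5.5 mm each (44 mm over both) against springs of 8 to 15 N. The cap cracks if squeezed with over 60 N a side.
- tin_mouth (a point): Centre of the spout's top rim, hidden inside the cap (12 mm above the cap's centre when closed); z up. Tin: 104 x 58 mm, 135 mm high, long side = x, in a screwed-down steel holder, so it cannot move. Its shoulder is 7 mm below the shut cap's lower rim. The spout was pressed in at an unknown rotation, so its frame does not tell how far the cap must turn.
- tray_floor (a point): Centre of the floor of the fixed blue sheet-steel parts tray: 150 x 150 mm outside (sides along x and y), wall 3 mm thick and 18 mm high, floor 3 mm above the bench. The cap standing in it has its centre 18 mm above this point.
- multimeter: Grey handheld multimeter lying on its back, 158 x 86 x 43 mm. Origin: centre of its underside. Bystander.
- solder_reel: Solder reel standing on its flange, 58 mm across, 46 mm high. Origin: centre of its underside. Bystander.
- tool_cup: White cup 74 mm across and 110 mm high, with screwdrivers that reach 180 mm. Origin: centre of its underside. Bystander.
- cap: The same cap, its origin at the middle of its lower rim. Inside: a bayonet. With both tabs pressed 4 mm in or more it turns anticlockwise (liner friction about 0.06 N m) to a rigid end stop, 25 to 85 degrees from the start. Only there or up to 8 degrees before can it be lifted; freed, its sprung liner (7 to 10 N) pushes it 2.5 mm up. With the tabs out, a lock blocks it 23 degrees before the end stop.
- tin: The tin with its spout; origin at the centre of its underside, axes as tin_mouth. Cap and spout stand a summed contact force of 60 N, some 20 N of which is always there from the sprung liner: turning on against the lock or the end stop with over 0.4 N m, or pulling up with over 20 N before the cap is free, is too much.
Mind the look-alikes: they are no part of the job. Leave any orange or pink look-alike of the tin alone.

How it is judged:
By the outcome, as a careful person would: the job done as asked, in the order asked, and still so for the second after the job is handed in, with the robot touching nothing.
It also fails if it takes over 72 s, if anything falls off the work surface, if the arm or the gripper's body presses on something with over 40 N, if the wrist force passes 120 N, or if a joint passes its speed limit or range.

## Working session

There is one attempt and no reset: what is moved stays moved. The work goes in short steps, Python scripts to look and compute and a tool call to move; the robot and the scene stay as the last step left them, time stands still between calls to the robot, and variables do not carry over. Pictures are saved under pics/ and viewed, about 8 in all and at most 12, crops included, and the job is handed in when it is done.

Besides the shell and the picture viewer there is one more tool, called after "Emit:" by a JSON object that holds its "name" and its "arguments". apply_moves: Moves the arm, as the interface text tells. Its arguments: {"type":"object","properties":{"increments":{"type":"array","items":{"type":"object","properties":{"gripper":{"type":"number"},"delta_pos":{"type":"array","items":{"type":"number"}},"dr":{"type":"array","items":{"type":"number"}}}}}},"required":["increments"]}

```bash
mkdir -p pics; ls
cat > h.py <<'E'
import numpy as np, cv2
from workcell import ctrl
def shot(n,tag):
    d=ctrl.get_image(n); np.savez(f'pics/{tag}.npz',**d)
    cv2.imwrite(f'pics/{tag}.png',d['img'][:,:,::-1]); return d
def world(d):
    h,w=d['range_z'].shape; u,v=np.meshgrid(np.arange(w),np.arange(h)); z=d['range_z']; K=d['mtx']
    P=np.stack([(u-K[0,2])/K[0,0]*z,(v-K[1,2])/K[1,1]*z,z],-1)
    R=cv2.Rodrigues(np.array(d['rvec'],float))[0]
    return (P-np.array(d['tvec']).ravel())@R
E
python3 - <<'E'
from h import *
for n in('scene','top'):
    d=shot(n,n+'0'); R=cv2.Rodrigues(np.array(d['rvec'],float))[0]
    print(n,d['mtx'].tolist(),R.round(3).tolist(),(-R.T@np.array(d['tvec']).ravel()).round(1))
print(ctrl.get_obs())
E
```

```text
pics
scene [[391.27773832728326, 0.0, 284.12164042287054], [0.0, 391.27773832728326, 210.10227829659473], [0.0, 0.0, 1.0]] [[-0.482, 0.876, -0.018], [0.661, 0.35, -0.663], [-0.575, -0.332, -0.748]] [1133.3  260.8  950.5]
top [[387.1695971177115, 0.0, 276.7627457856512], [0.0, 387.1695971177115, 209.48181937952305], [0.0, 0.0, 1.0]] [[0.023, -1.0, -0.017], [-0.992, -0.02, -0.125], [0.124, 0.019, -0.992]] [ 363.2 -101.1 1416.2]
{'t': 0.1, 'qpos': array([-1.29397256e+00,  4.23763859e-01,  1.63060217e+00,  2.89080841e-07,
        1.08860246e+00, -1.90031196e-02]), 'qvel': array([ 0.00085545, -0.00237547, -0.00123849, -0.00018066,  0.0012236 ,
        0.00048313]), 'joint_torque': array([-3.45988456e-04, -5.45608914e+01, -2.74324197e+01,  6.45322306e-02,
        1.89488113e-02, -9.42098666e-06]), 'ee_pos': array([ 182.09586297, -597.3730961 ,  229.98425821]), 'orientation': array([ 2.06277632,  0.30880736, -2.06314469]), 'ft_force': array([ 0.70878517,  0.1634621 , -0.1318065 ]), 'moment': array([ 0.01902162, -0.01414339,  0.02385337]), 'width': 87.54514985107568}
```

View pics/scene0.png

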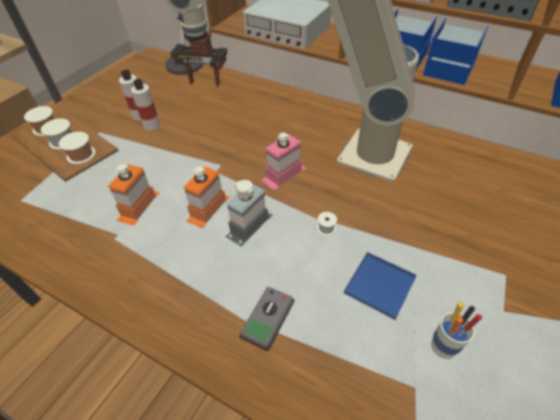

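View pics/top0.png

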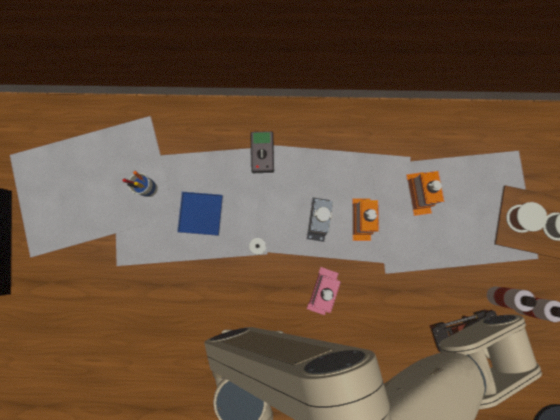

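The grey tin, the one to open, is at (247,212) in the scene view with its white cap at (245,188). In the top view the cap is at (322,214). The blue tray is at (380,285) in scene and (201,214) in top. The orange and pink tins are look-alikes. Next I'll measure from both views.

Run:
```python
from h import *
for n,cb,tb in(('scene',(228,172,268,245),(335,245,425,325)),('top',(300,190,345,245),(170,183,230,243))):
    d=dict(np.load(f'pics/{n}0.npz')); W=world(d); im=d['img'].astype(int); ok=d['range_z']>0
    hsv=cv2.cvtColor(d['img'],cv2.COLOR_RGB2HSV)
    def box(b):
        m=np.zeros(ok.shape,bool); m[b[1]:b[3],b[0]:b[2]]=1; return m&ok
    m=box(cb); z=W[...,2]
    for lo,hi in((100,130),(128,140),(141,160),(160,190)):
        P=W[m&(z>lo)&(z<hi)]
        if len(P): print(n,lo,hi,len(P),'med',np.median(P,0).round(1),'min',np.percentile(P,2,0).round(1),'max',np.percentile(P,98,0).round(1))
    white=m&(z>168); P=W[white]
    if len(P): (c,r)=cv2.minEnclosingCircle(P[:,:2].astype(np.float32)); print('cap top',c,r,np.median(P[:,2]),len(P))
    sh=m&(z>125)&(z<142)
    if sh.sum()>5: print('tin rect',cv2.minAreaRect(W[sh][:,:2].astype(np.float32)))
    b=box(tb)&(hsv[...,0]>100)&(hsv[...,0]<130)&(hsv[...,1]>150)
    P=W[b]; print('tray',cv2.minAreaRect(P[:,:2].astype(np.float32)),np.percentile(P[:,2],[5,50,95]).round(1))
    P=W[box(tb)&(z<40)]
    # bench level
    print('bench',np.median(W[ok&(abs(z)<15)][:,2]))
    crop=d['img'][cb[1]-10:cb[3]+10,cb[0]-15:cb[2]+15,::-1]; cv2.imwrite(f'pics/c_{n}.png',cv2.resize(crop,None,fx=6,fy=6,interpolation=cv2.INTER_CUBIC))
a,b=cv2.imread('pics/c_scene.png'),cv2.imread('pics/c_top.png'); h=max(a.shape[0],b.shape[0])
o=np.zeros((h,a.shape[1]+b.shape[1],3),np.uint8); o[:a.shape[0],:a.shape[1]]=a; o[:b.shape[0],a.shape[1]:]=b; print(o.shape)
s=min(800/o.shape[1],600/o.shape[0],1);cv2.imwrite('pics/crops.png',cv2.resize(o,None,fx=s,fy=s))
```

```text
scene 100 130 276 med [ 542.7 -202.2  114.9] min [ 465.1 -257.   101. ] max [ 565.3 -191.7  129.7]
scene 128 140 360 med [ 532.1 -215.   132.4] min [ 461.5 -256.2  128.4] max [ 563.3 -194.1  137.2]
scene 141 160 63 med [ 526.8 -215.1  151.5] min [ 506.9 -249.8  141.2] max [ 533.6 -198.7  159.7]
scene 160 190 228 med [ 515.7 -221.6  175.4] min [ 492.5 -251.4  161. ] max [ 533.5 -198.8  179.7]
cap top (510.78778076171875, -227.79510498046875) 30.880842208862305 176.19830960953232 186
tin rect ((510.2510070800781, -226.12200927734375), (60.75143814086914, 107.49028015136719), 80.8062973022461)Traceback (most recent call last):
  File "<stdin>", line 16, in <module>
    return _quantile_unchecked(
        a, q, axis, out, overwrite_input, method, keepdims, weights)
    return _ureduce(a,
                    func=_quantile_ureduce_func,
    ...<5 lines>...
                    overwrite_input=overwrite_input,
                    method=method)
    r = func(a, **kwargs)
    result = _quantile(arr,
                       quantiles=q,
    ...<2 lines>...
                       out=out,
                       weights=wgt)
    slices_having_nans = np.isnan(arr[-1, ...])
                                  ~~~^^^^^^^^^
IndexError: index -1 is out of bounds for axis 0 with size 0
```

```bash
cat > m.py <<'E'
from h import *
import sys
for n,cb,tb in(('scene',(228,172,268,245),(335,245,425,325)),('top',(300,190,345,245),(170,183,230,243))):
    d=dict(np.load(f'pics/{n}0.npz')); W=world(d); ok=d['range_z']>0; z=W[...,2]
    hsv=cv2.cvtColor(d['img'],cv2.COLOR_RGB2HSV)
    def box(b):
        m=np.zeros(ok.shape,bool); m[b[1]:b[3],b[0]:b[2]]=1; return m
    if n=='top':
        m=box(cb)&ok
        for lo,hi in((128,140),(141,160),(160,190)):
            P=W[m&(z>lo)&(z<hi)]
            if len(P): print(n,lo,hi,len(P),'med',np.median(P,0).round(1),'min',np.percentile(P,2,0).round(1),'max',np.percentile(P,98,0).round(1))
        sh=m&(z>125)&(z<142); print('tin rect',cv2.minAreaRect(W[sh][:,:2].astype(np.float32)))
        P=W[m&(z>168)]; print('cap',cv2.minAreaRect(P[:,:2].astype(np.float32)))
    b=box(tb)&(hsv[...,0]>95)&(hsv[...,0]<135)&(hsv[...,1]>120)
    c=(tb[1]+tb[3])//2,(tb[0]+tb[2])//2; print(n,'tray',b.sum(),(b&ok).sum(),hsv[c],d['range_z'][c])
    # ray-plane z=19 using convex hull of blue mask
    ys,xs=np.nonzero(b); K=d['mtx'];R=cv2.Rodrigues(np.array(d['rvec'],float))[0];C=-R.T@np.array(d['tvec']).ravel()
    for zp in(3,18):
        r=np.c_[(xs-K[0,2])/K[0,0],(ys-K[1,2])/K[1,1],np.ones(len(xs))]@R; P=C+r*((zp-C[2])/r[:,2])[:,None]
        print(zp,cv2.minAreaRect(P[:,:2].astype(np.float32)))
    crop=d['img'][cb[1]-10:cb[3]+5,cb[0]-10:cb[2]+10,::-1]; cv2.imwrite(f'pics/c_{n}.png',cv2.resize(crop,None,fx=6,fy=6,interpolation=cv2.INTER_CUBIC))
a,b=cv2.imread('pics/c_scene.png'),cv2.imread('pics/c_top.png'); h=max(a.shape[0],b.shape[0])
o=np.zeros((h,a.shape[1]+b.shape[1],3),np.uint8); o[:a.shape[0],:a.shape[1]]=a; o[:b.shape[0],a.shape[1]:]=b; print(o.shape)
cv2.imwrite('pics/crops.png',o)
E
python3 m.py
```

```text
scene tray 2287 2281 [108 142 144] 1081.5287
3 ((519.5051879882812, 205.15609741210938), (141.80030822753906, 141.06568908691406), 86.7529296875)
18 ((529.222412109375, 206.0369873046875), (139.5554962158203, 138.83251953125), 86.75293731689453)
top 128 140 367 med [ 491.2 -220.7  133.7] min [ 455.8 -256.9  128.7] max [ 559.2 -194.   139.2]
top 141 160 9 med [ 495.7 -218.7  149.2] min [ 486.1 -250.4  141.2] max [ 553.6 -199.8  158.3]
top 160 190 187 med [ 506.8 -225.6  177.5] min [ 487.1 -250.2  164.5] max [ 528.6 -198.2  182.5]
tin rect ((508.2358093261719, -224.91603088378906), (59.878692626953125, 106.13299560546875), 82.50953674316406)
cap ((507.8396911621094, -225.44149780273438), (43.42812728881836, 55.2982292175293), 24.784671783447266)
top tray 1522 1514 [109 167 113] 1422.0558
3 ((520.853515625, 209.19943237304688), (144.8825225830078, 144.70578002929688), 86.7093505859375)
18 ((519.1805419921875, 205.90548706054688), (143.34466552734375, 143.16981506347656), 86.7093505859375)
(528, 750, 3)
```

View pics/crops.png

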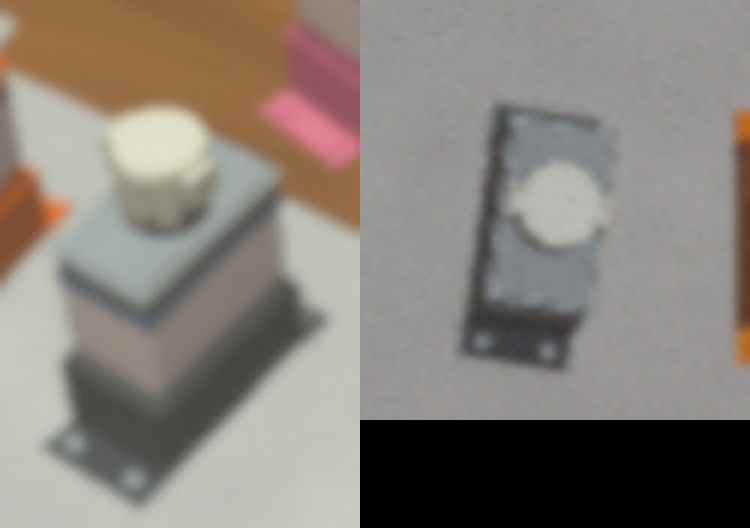

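The cap's tabs show at (512,210) and (603,218) in the magnified top crop, so the tab axis is about 5° off world y, close to the tin's yaw. I'll refine centre and yaw by fitting a silhouette to both views.

```bash
cat > fit.py <<'E'
from h import *
from scipy.optimize import minimize
def polys(x,y,z0,th,R,t,K,S,off):
    a=np.linspace(0,2*np.pi,60,endpoint=False); parts=[[(22.5*np.cos(i),22.5*np.sin(i),h) for i in a for h in(0,36)]]
    for s in(1,-1): parts.append([(u,s*v,h) for u in(-10,10) for v in(15,27.5) for h in(11,32)])
    c,s=np.cos(th),np.sin(th); out=[]
    for p in parts:
        p=np.array(p,float); q=np.c_[x+c*p[:,0]-s*p[:,1],y+s*p[:,0]+c*p[:,1],z0+p[:,2]]@R.T+t
        uv=(q[:,:2]/q[:,2:]*[K[0,0],K[1,1]]+[K[0,2],K[1,2]]-off+0.5)*S-.5
        out.append(cv2.convexHull(uv.astype(np.float32)))
    return out
V=[]
for n,b in(('top',(308,201,337,228)),('scene',(231,176,261,206))):
    d=np.load(f'pics/{n}0.npz'); I=d['img'][b[1]:b[3],b[0]:b[2]].astype(float)
    V.append((n,I.reshape(-1,3),I.shape,cv2.Rodrigues(d['rvec'].astype(float))[0],d['tvec'].ravel(),d['mtx'],np.array(b[:2])))
def cost(p,views,rep=False):
    tot=0
    for n,I,sh,R,t,K,off in views:
        S=12; m=np.zeros((sh[0]*S,sh[1]*S),np.uint8)
        for h in polys(*p[:3],p[3]/50,R,t,K,S,off): cv2.fillConvexPoly(m,np.round(h*16).astype(np.int32),255,shift=4)
        m=cv2.GaussianBlur(m.astype(float),(0,0),0.7*S); m=cv2.resize(m,(sh[1],sh[0]),interpolation=cv2.INTER_AREA).ravel()/255
        A=np.c_[m,np.ones_like(m)]; r=I-A@np.linalg.lstsq(A,I,rcond=None)[0]; tot+=(np.minimum(r**2,2500)).mean()
    return tot
for nm,vs in(('top',V[:1]),('both',V)):
    best=None
    for th in np.radians([-25,-15,-8,0,8]):
        x0=np.array([508,-225.5,142,th*50]);fr=lambda q:cost([q[0],q[1],142,q[2]] if nm=='top' else q,vs)
        q0=x0[[0,1,3]] if nm=='top' else x0
        r=minimize(fr,q0,method='Nelder-Mead',options=dict(initial_simplex=np.vstack([q0]+[q0+4*e for e in np.eye(len(q0))]),xatol=.05,fatol=.05))
        print(nm,r.x[:-1].round(1),'yaw',np.degrees(r.x[-1]/50).round(1),round(r.fun,1))
o=ctrl.get_obs(); print(cv2.Rodrigues(o['orientation'])[0].round(3))
E
python3 fit.py
```

```text
top [ 510.9 -230.4] yaw -8.9 362.3
top [ 510.9 -230.5] yaw -9.0 362.1
top [ 511.1 -230.3] yaw -7.3 362.3
top [ 511.  -230.5] yaw -8.1 362.3
top [ 511.  -230.5] yaw -8.3 362.2
both [ 512.3 -235.1  151.9] yaw 20.8 1290.0
both [ 512.1 -235.3  151.4] yaw 20.6 1290.0
both [ 512.1 -235.   151.6] yaw 20.7 1290.2
both [ 512.1 -235.2  151.8] yaw 19.3 1290.1
both [ 512.4 -234.7  152.1] yaw 14.5 1293.0
[[-0.     0.292 -0.957]
 [ 0.001 -0.957 -0.292]
 [-1.    -0.001 -0.   ]]
```

```bash
sed -e 's/for h in(0,36)/for h in(36,)/' -e 's/for h in(11,32)/for h in(32,)/' -e "s/('both',V)/('scene',V[1:])/" -e "s/if nm=='top' else/if 1 else/g" fit.py > fit2.py; python3 fit2.py
```

```text
top [ 508.7 -227.9] yaw -9.0 343.6
top [ 508.7 -227.8] yaw -9.4 343.6
top [ 508.7 -227.8] yaw -8.3 343.7
top [ 508.7 -227.8] yaw -8.3 343.7
top [ 508.8 -227.8] yaw -8.4 343.7
scene [ 512.5 -228.3] yaw 7.2 695.6
scene [ 512.5 -228.5] yaw 9.1 695.7
scene [ 512.5 -228.1] yaw 6.0 695.9
scene [ 512.5 -228.4] yaw 5.6 695.7
scene [ 512.6 -228.4] yaw 7.3 695.6
[[-0.     0.292 -0.957]
 [ 0.001 -0.957 -0.292]
 [-1.    -0.001 -0.   ]]
```

Emit:
{"name": "apply_moves", "arguments": {"increments": [{"gripper": 100, "delta_pos": [0, -1.73, -2.81], "dr": [0, 0, 0]}, {"gripper": 100, "delta_pos": [0, -1.73, -2.81], "dr": [0, 0, 0]}, {"gripper": 100, "delta_pos": [0, -1.73, -2.81], "dr": [0, 0, 0]}, {"gripper": 100, "delta_pos": [0, -1.73, -2.81], "dr": [0, 0, 0]}, {"gripper": 100, "delta_pos": [0, -1.73, -2.81], "dr": [0, 0, 0]}]}}

```text
t: 0.52
ee_pos: [291.9, -472.7, 230.3]
orientation: [2.063, 0.308, -2.063]
ft_force: [1.0, -1.3, 0.2]
width: 87.6
```

Emit:
{"name": "apply_moves", "arguments": {"increments": [{"gripper": 100, "delta_pos": [0, -1.73, -2.81], "dr": [0, 0, 0]}, {"gripper": 100, "delta_pos": [0, -1.73, -2.81], "dr": [0, 0, 0]}, {"gripper": 100, "delta_pos": [0, -1.73, -2.81], "dr": [0, 0, 0]}, {"gripper": 100, "delta_pos": [0, -1.73, -2.81], "dr": [0, 0, 0]}, {"gripper": 100, "delta_pos": [0, -1.73, -2.81], "dr": [0, 0, 0]}]}}

```text
t: 0.93
ee_pos: [401.2, -348.9, 230.5]
orientation: [2.062, 0.308, -2.063]
ft_force: [1.0, -0.7, 0.9]
width: 88.3
```

Emit:
{"name": "apply_moves", "arguments": {"increments": [{"gripper": 100, "delta_pos": [0, -1.73, -2.81], "dr": [0, 0, 0]}, {"gripper": 100, "delta_pos": [0, -1.73, -2.81], "dr": [0, 0, 0]}, {"gripper": 100, "delta_pos": [0, -1.73, -2.81], "dr": [0, 0, 0]}, {"gripper": 100, "delta_pos": [0, -1.73, -2.81], "dr": [0, 0, 0]}, {"gripper": 100, "delta_pos": [0, -1.73, -2.81], "dr": [0, 0, 0]}]}}

```text
t: 1.35
ee_pos: [510.4, -225.2, 230.4]
orientation: [2.062, 0.308, -2.063]
ft_force: [0.6, 0.5, -0.5]
width: 88.0
```

Emit:
{"name": "apply_moves", "arguments": {"increments": [{"gripper": 100, "delta_pos": [0, 0, 0], "dr": [0.089, 0, 0]}, {"gripper": 100, "delta_pos": [0, 0, 0], "dr": [0.089, 0, 0]}, {"gripper": 100, "delta_pos": [0, 0, 0], "dr": [0.089, 0, 0]}, {"gripper": 100, "delta_pos": [0, 0, 0], "dr": [0.089, 0, 0]}, {"gripper": 100, "delta_pos": [0, 0, 0], "dr": [0.089, 0, 0]}]}}

```text
t: 1.77
ee_pos: [509.6, -226.4, 230.3]
orientation: [-2.141, 0.164, 2.142]
ft_force: [1.5, -0.2, -0.9]
width: 87.5
```

Emit:
{"name": "apply_moves", "arguments": {"increments": [{"gripper": 100}, {"gripper": 100}, {"gripper": 100}, {"gripper": 100}, {"gripper": 100}]}}

```text
$.increments[0]: bad value
```

Emit:
{"name": "apply_moves", "arguments": {"increments": [{"gripper": 100, "delta_pos": [1.4, 0, 0], "dr": [0, 0, 0]}, {"gripper": 100, "delta_pos": [1.4, 0, 0], "dr": [0, 0, 0]}, {"gripper": 100, "delta_pos": [1.4, 0, 0], "dr": [0, 0, 0]}, {"gripper": 100, "delta_pos": [1.4, 0, 0], "dr": [0, 0, 0]}, {"gripper": 100, "delta_pos": [1.4, 0, 0], "dr": [0, 0, 0]}]}}

```text
t: 2.18
ee_pos: [509.5, -226.6, 159.8]
orientation: [-2.143, 0.16, 2.144]
ft_force: [0.1, 0.1, 0.3]
width: 87.9
```

Emit:
{"name": "apply_moves", "arguments": {"increments": [{"gripper": 100, "delta_pos": [0.4, 0, 0], "dr": [0, 0, 0]}, {"gripper": 100, "delta_pos": [0.38, 0, 0], "dr": [0, 0, 0]}, {"gripper": 80, "delta_pos": [0, 0, 0], "dr": [0, 0, 0]}, {"gripper": 75, "delta_pos": [0, 0, 0], "dr": [0, 0, 0]}, {"gripper": 71, "delta_pos": [0, 0, 0], "dr": [0, 0, 0]}]}}

```text
t: 2.6
ee_pos: [510.2, -226.9, 153.6]
orientation: [-2.145, 0.161, 2.143]
ft_force: [-0.0, -0.5, 0.2]
width: 71.3
```

```bash
cat > s.py <<'E'
from h import *
o=ctrl.get_obs(); R=cv2.Rodrigues(o['orientation'])[0]
print('t',round(o['t'],2),'pos',o['ee_pos'].round(1),'yaw_y',np.degrees(np.arctan2(R[1,1],R[0,1])).round(1),'F',o['ft_force'].round(2),'M',o['moment'].round(3),'w',round(o['width'],1),'q6',o['qpos'][5].round(2))
E
python3 s.py
python3 - <<'E'
from h import *
d=shot('scene','g1'); e=shot('top','g1t')
a=cv2.resize(d['img'][145:235,195:295,::-1],None,fx=5,fy=5,interpolation=cv2.INTER_CUBIC)
b=cv2.resize(e['img'][184:244,292:352,::-1],None,fx=5,fy=5,interpolation=cv2.INTER_CUBIC)
o=np.zeros((450,800,3),np.uint8);o[:,:500]=a;o[:300,500:]=b;cv2.imwrite('pics/g1c.png',o)
E
```

```text
t 2.6 pos [ 510.2 -226.9  153.6] yaw_y -98.5 F [-0.02 -0.52  0.22] M [ 0.048 -0.022 -0.009] w 71.3 q6 1.28
```

View pics/g1c.png

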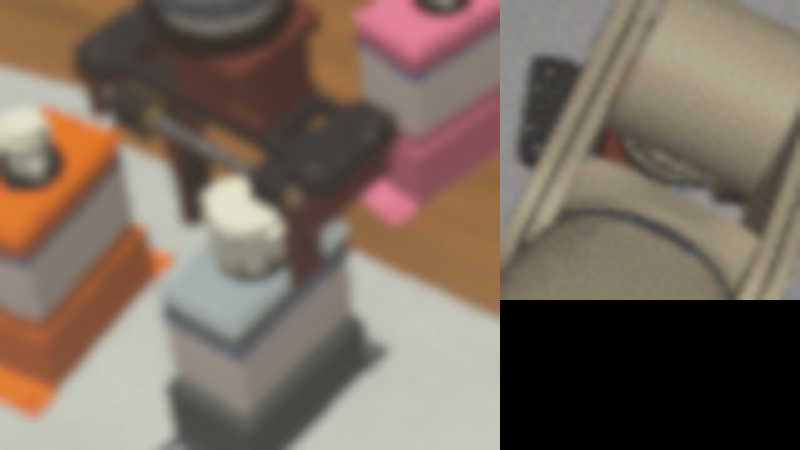

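The fingers stand either side of the cap: left at (190,190), right at (300,240) in the crop, with the tabs between them. I'll close slowly and watch the side force.

Emit:
{"name": "apply_moves", "arguments": {"increments": [{"gripper": 68, "delta_pos": [0.1, 0, 0], "dr": [0, 0, 0]}, {"gripper": 67, "delta_pos": [0, 0, 0], "dr": [0, 0, 0]}, {"gripper": 66, "delta_pos": [0, 0, 0], "dr": [0, 0, 0]}, {"gripper": 65, "delta_pos": [0, 0, 0], "dr": [0, 0, 0]}, {"gripper": 65, "delta_pos": [0, 0, 0], "dr": [0, 0, 0]}]}}

```text
t: 3.12
ee_pos: [509.8, -227.0, 152.0]
orientation: [-2.144, 0.161, 2.144]
ft_force: [-0.7, -1.0, 0.3]
width: 57.2
```

Emit:
{"name": "apply_moves", "arguments": {"increments": [{"gripper": 64.5, "delta_pos": [0, 0, 0], "dr": [0, 0, 0]}, {"gripper": 64, "delta_pos": [0, 0, 0], "dr": [0, 0, 0]}, {"gripper": 63.5, "delta_pos": [0, 0, 0], "dr": [0, 0, 0]}, {"gripper": 63, "delta_pos": [0, 0, 0], "dr": [0, 0, 0]}, {"gripper": 63, "delta_pos": [0, 0, 0], "dr": [0, 0, 0]}]}}

```text
t: 3.53
ee_pos: [509.7, -227.6, 152.0]
orientation: [-2.145, 0.162, 2.144]
ft_force: [-1.7, -6.7, 2.1]
width: 55.5
```

```bash
python3 s.py
```

```text
t 3.53 pos [ 509.7 -227.6  152. ] yaw_y -98.5 F [-1.7  -6.72  2.13] M [-1.004  0.403 -0.024] w 55.5 q6 1.28
```

Emit:
{"name": "apply_moves", "arguments": {"increments": [{"gripper": 63, "delta_pos": [0, 0.04, 0], "dr": [0, 0, 0]}, {"gripper": 63, "delta_pos": [0, 0.04, 0], "dr": [0, 0, 0]}, {"gripper": 63, "delta_pos": [0, 0, 0], "dr": [0, 0, 0]}, {"gripper": 63, "delta_pos": [0, 0, 0], "dr": [0, 0, 0]}, {"gripper": 63, "delta_pos": [0, 0, 0], "dr": [0, 0, 0]}]}}

```text
t: 3.95
ee_pos: [509.7, -227.7, 152.0]
orientation: [-2.144, 0.161, 2.144]
ft_force: [-1.9, -4.2, 1.4]
width: 55.3
```

```bash
python3 s.py
```

```text
t 3.95 pos [ 509.7 -227.7  152. ] yaw_y -98.5 F [-1.87 -4.2   1.42] M [-0.7    0.306 -0.04 ] w 55.3 q6 1.28
```

Emit:
{"name": "apply_moves", "arguments": {"increments": [{"gripper": 63, "delta_pos": [0, 0.05, 0], "dr": [0, 0, 0]}, {"gripper": 63, "delta_pos": [0, 0.05, 0], "dr": [0, 0, 0]}, {"gripper": 63, "delta_pos": [0, 0, 0], "dr": [0, 0, 0]}, {"gripper": 63, "delta_pos": [0, 0, 0], "dr": [0, 0, 0]}, {"gripper": 63, "delta_pos": [0, 0, 0], "dr": [0, 0, 0]}]}}

```text
t: 4.37
ee_pos: [509.6, -228.0, 151.8]
orientation: [-2.143, 0.159, 2.144]
ft_force: [0.8, 1.3, 0.5]
width: 55.6
```

Emit:
{"name": "apply_moves", "arguments": {"increments": [{"gripper": 62, "delta_pos": [0, 0, 0], "dr": [0, 0, 0]}, {"gripper": 61, "delta_pos": [0, 0, 0], "dr": [0, 0, 0]}, {"gripper": 60, "delta_pos": [0, 0, 0], "dr": [0, 0, 0]}, {"gripper": 60, "delta_pos": [0, 0, 0], "dr": [0, 0, 0]}, {"gripper": 60, "delta_pos": [0, 0, 0], "dr": [0, 0, 0]}]}}

```text
t: 4.78
ee_pos: [509.5, -228.4, 151.9]
orientation: [-2.144, 0.16, 2.144]
ft_force: [-0.1, 1.6, -0.0]
width: 52.9
```

```bash
python3 s.py
```

```text
t 4.78 pos [ 509.5 -228.4  151.9] yaw_y -98.5 F [-0.07  1.61 -0.01] M [ 0.234 -0.06   0.011] w 52.9 q6 1.28
```

Emit:
{"name": "apply_moves", "arguments": {"increments": [{"gripper": 58, "delta_pos": [0, 0, 0], "dr": [0, 0, 0]}, {"gripper": 56, "delta_pos": [0, 0, 0], "dr": [0, 0, 0]}, {"gripper": 54, "delta_pos": [0, 0, 0], "dr": [0, 0, 0]}, {"gripper": 53, "delta_pos": [0, 0, 0], "dr": [0, 0, 0]}, {"gripper": 52, "delta_pos": [0, 0, 0], "dr": [0, 0, 0]}]}}

```text
t: 5.2
ee_pos: [509.5, -228.5, 151.9]
orientation: [-2.144, 0.16, 2.144]
ft_force: [0.8, 1.2, 1.4]
width: 46.1
```

Emit:
{"name": "apply_moves", "arguments": {"increments": [{"gripper": 51, "delta_pos": [0, 0, 0], "dr": [0, 0, 0]}, {"gripper": 50, "delta_pos": [0, 0, 0], "dr": [0, 0, 0]}, {"gripper": 49, "delta_pos": [0, 0, 0], "dr": [0, 0, 0]}, {"gripper": 48, "delta_pos": [0, 0, 0], "dr": [0, 0, 0]}, {"gripper": 48, "delta_pos": [0, 0, 0], "dr": [0, 0, 0]}]}}

```text
t: 5.62
ee_pos: [509.5, -228.2, 151.9]
orientation: [-2.144, 0.16, 2.144]
ft_force: [1.0, 4.8, 2.3]
width: 44.1
```

```bash
python3 s.py
```

```text
t 5.62 pos [ 509.5 -228.2  151.9] yaw_y -98.6 F [1.04 4.78 2.35] M [ 0.895 -0.196  0.043] w 44.1 q6 1.28
```

Emit:
{"name": "apply_moves", "arguments": {"increments": [{"gripper": 47, "delta_pos": [0, -0.05, 0], "dr": [0, 0, 0]}, {"gripper": 47, "delta_pos": [0, 0, 0], "dr": [-0.0175, 0, 0]}, {"gripper": 47, "delta_pos": [0, 0, 0], "dr": [-0.0175, 0, 0]}, {"gripper": 47, "delta_pos": [0, 0, 0], "dr": [-0.0175, 0, 0]}, {"gripper": 47, "delta_pos": [0, 0, 0], "dr": [-0.0175, 0, 0]}]}}

```text
t: 6.03
ee_pos: [509.5, -228.2, 151.9]
orientation: [-2.182, 0.085, 2.182]
ft_force: [0.8, 2.0, 2.2]
width: 44.0
```

```bash
python3 s.py
```

```text
t 6.03 pos [ 509.5 -228.2  151.9] yaw_y -94.4 F [0.75 1.97 2.24] M [ 0.379 -0.042 -0.082] w 44.0 q6 1.21
```

Emit:
{"name": "apply_moves", "arguments": {"increments": [{"gripper": 47, "delta_pos": [0, 0, 0], "dr": [-0.035, 0, 0]}, {"gripper": 47, "delta_pos": [0, 0, 0], "dr": [-0.035, 0, 0]}, {"gripper": 47, "delta_pos": [0, 0, 0], "dr": [-0.035, 0, 0]}, {"gripper": 47, "delta_pos": [0, 0, 0], "dr": [-0.035, 0, 0]}, {"gripper": 47, "delta_pos": [0, 0, 0], "dr": [-0.035, 0, 0]}]}}

```text
t: 6.45
ee_pos: [509.6, -228.3, 151.9]
orientation: [2.171, 0.106, -2.171]
ft_force: [0.5, 0.8, 2.3]
width: 44.1
```

```bash
python3 s.py
```

```text
t 6.45 pos [ 509.6 -228.3  151.9] yaw_y -84.4 F [0.52 0.76 2.35] M [ 0.201  0.001 -0.142] w 44.1 q6 1.03
```

Emit:
{"name": "apply_moves", "arguments": {"increments": [{"gripper": 47, "delta_pos": [0, 0, 0], "dr": [-0.0175, 0, 0]}, {"gripper": 47, "delta_pos": [0, 0, 0], "dr": [-0.0175, 0, 0]}, {"gripper": 47, "delta_pos": [0, 0, 0], "dr": [-0.0175, 0, 0]}, {"gripper": 47, "delta_pos": [0, 0, 0], "dr": [-0.0175, 0, 0]}, {"gripper": 47, "delta_pos": [0, 0, 0], "dr": [0, 0, 0]}]}}

```text
t: 6.87
ee_pos: [509.6, -228.3, 152.0]
orientation: [2.134, 0.178, -2.134]
ft_force: [0.2, -0.2, 2.0]
width: 43.7
```

```bash
python3 s.py
```

```text
t 6.87 pos [ 509.6 -228.3  152. ] yaw_y -80.4 F [ 0.15 -0.21  2.04] M [-0.088  0.105 -0.013] w 43.7 q6 0.96
```

Emit:
{"name": "apply_moves", "arguments": {"increments": [{"gripper": 47, "delta_pos": [0, 0, 0], "dr": [-0.0175, 0, 0]}, {"gripper": 47, "delta_pos": [0, 0, 0], "dr": [-0.0175, 0, 0]}, {"gripper": 47, "delta_pos": [0, 0, 0], "dr": [-0.0175, 0, 0]}, {"gripper": 47, "delta_pos": [0, 0, 0], "dr": [-0.0175, 0, 0]}, {"gripper": 47, "delta_pos": [0, 0, 0], "dr": [0, 0, 0]}]}}

```text
t: 7.28
ee_pos: [509.6, -228.1, 152.0]
orientation: [2.096, 0.249, -2.095]
ft_force: [0.1, -1.2, 3.9]
width: 44.2
```

```bash
python3 s.py
```

```text
t 7.28 pos [ 509.6 -228.1  152. ] yaw_y -76.4 F [ 0.09 -1.18  3.9 ] M [-0.229  0.049 -0.007] w 44.2 q6 0.89
```

Emit:
{"name": "apply_moves", "arguments": {"increments": [{"gripper": 47, "delta_pos": [0, 0, 0], "dr": [-0.0175, 0, 0]}, {"gripper": 47, "delta_pos": [0, 0, 0], "dr": [-0.0175, 0, 0]}, {"gripper": 47, "delta_pos": [0, 0, 0], "dr": [-0.0175, 0, 0]}, {"gripper": 47, "delta_pos": [0, 0, 0], "dr": [0, 0, 0]}, {"gripper": 47, "delta_pos": [0, 0, 0], "dr": [0, 0, 0]}]}}

```text
t: 7.7
ee_pos: [509.7, -228.1, 152.0]
orientation: [2.067, 0.3, -2.066]
ft_force: [-0.2, -0.6, 4.2]
width: 43.7
```

```bash
python3 s.py
```

```text
t 7.7 pos [ 509.7 -228.1  152. ] yaw_y -73.5 F [-0.18 -0.56  4.19] M [-0.229  0.105  0.003] w 43.7 q6 0.84
```

Emit:
{"name": "apply_moves", "arguments": {"increments": [{"gripper": 47, "delta_pos": [0, 0, 0], "dr": [-0.0175, 0, 0]}, {"gripper": 47, "delta_pos": [0, 0, 0], "dr": [-0.0175, 0, 0]}, {"gripper": 47, "delta_pos": [0, 0, 0], "dr": [-0.0175, 0, 0]}, {"gripper": 47, "delta_pos": [0, 0, 0], "dr": [-0.0175, 0, 0]}, {"gripper": 47, "delta_pos": [0, 0, 0], "dr": [0, 0, 0]}]}}

```text
t: 8.12
ee_pos: [509.7, -228.0, 152.0]
orientation: [2.025, 0.369, -2.025]
ft_force: [-0.6, -0.4, 4.4]
width: 44.4
```

```bash
python3 s.py
```

```text
t 8.12 pos [ 509.7 -228.   152. ] yaw_y -69.4 F [-0.64 -0.36  4.44] M [-0.078  0.106 -0.008] w 44.4 q6 0.77
```

Emit:
{"name": "apply_moves", "arguments": {"increments": [{"gripper": 47, "delta_pos": [0, 0, 0], "dr": [-0.0175, 0, 0]}, {"gripper": 47, "delta_pos": [0, 0, 0], "dr": [-0.0175, 0, 0]}, {"gripper": 47, "delta_pos": [0, 0, 0], "dr": [-0.0175, 0, 0]}, {"gripper": 47, "delta_pos": [0, 0, 0], "dr": [-0.0175, 0, 0]}, {"gripper": 47, "delta_pos": [0, 0, 0], "dr": [0, 0, 0]}]}}

```text
t: 8.53
ee_pos: [509.7, -228.0, 152.1]
orientation: [1.984, 0.433, -1.983]
ft_force: [-1.0, -1.0, 7.1]
width: 44.1
```

```bash
python3 s.py
```

```text
t 8.53 pos [ 509.7 -228.   152.1] yaw_y -65.3 F [-1.01 -1.02  7.06] M [-0.086  0.052 -0.046] w 44.1 q6 0.7
```

Emit:
{"name": "apply_moves", "arguments": {"increments": [{"gripper": 47, "delta_pos": [0, 0, 0], "dr": [-0.0175, 0, 0]}, {"gripper": 47, "delta_pos": [0, 0, 0], "dr": [-0.0175, 0, 0]}, {"gripper": 47, "delta_pos": [0, 0, 0], "dr": [-0.009, 0, 0]}, {"gripper": 47, "delta_pos": [0, 0, 0], "dr": [0, 0, 0]}, {"gripper": 47, "delta_pos": [0, 0, 0], "dr": [0, 0, 0]}]}}

```text
t: 8.95
ee_pos: [509.8, -228.0, 152.3]
orientation: [1.958, 0.472, -1.957]
ft_force: [-1.1, 0.8, 8.0]
width: 44.2
```

```bash
python3 s.py; python3 s.py
```

```text
t 8.95 pos [ 509.8 -228.   152.3] yaw_y -62.9 F [-1.05  0.8   8.  ] M [-0.01   0.154  0.006] w 44.2 q6 0.66
t 8.95 pos [ 509.8 -228.   152.3] yaw_y -62.9 F [-1.05  0.8   8.  ] M [-0.01   0.154  0.006] w 44.2 q6 0.66
```

Emit:
{"name": "apply_moves", "arguments": {"increments": [{"gripper": 47, "delta_pos": [-0.02, 0, 0], "dr": [0, 0, 0]}, {"gripper": 47, "delta_pos": [-0.02, 0, 0], "dr": [0, 0, 0]}, {"gripper": 47, "delta_pos": [0, 0, 0], "dr": [0, 0, 0]}, {"gripper": 47, "delta_pos": [0, 0, 0], "dr": [0, 0, 0]}, {"gripper": 47, "delta_pos": [0, 0, 0], "dr": [0, 0, 0]}]}}

```text
t: 9.37
ee_pos: [509.8, -228.0, 152.6]
orientation: [1.958, 0.472, -1.957]
ft_force: [0.9, 0.4, 7.7]
width: 43.9
```

```bash
python3 s.py
```

```text
t 9.37 pos [ 509.8 -228.   152.6] yaw_y -62.9 F [0.92 0.36 7.73] M [-0.023  0.074 -0.012] w 43.9 q6 0.66
```

Emit:
{"name": "apply_moves", "arguments": {"increments": [{"gripper": 47, "delta_pos": [-0.03, 0, 0], "dr": [0, 0, 0]}, {"gripper": 47, "delta_pos": [-0.03, 0, 0], "dr": [0, 0, 0]}, {"gripper": 47, "delta_pos": [0, 0, 0], "dr": [0, 0, 0]}, {"gripper": 47, "delta_pos": [0, 0, 0], "dr": [0, 0, 0]}, {"gripper": 47, "delta_pos": [0, 0, 0], "dr": [0, 0, 0]}]}}

```text
t: 9.78
ee_pos: [509.8, -227.9, 153.3]
orientation: [1.958, 0.472, -1.957]
ft_force: [-1.1, 0.4, 7.5]
width: 44.2
```

```bash
python3 s.py
```

```text
t 9.78 pos [ 509.8 -227.9  153.3] yaw_y -62.9 F [-1.05  0.36  7.53] M [0.017 0.114 0.013] w 44.2 q6 0.66
```

Fz stays at about +7.5 N while the cap rises, so the liner is pushing it up and it is free. I'll lift slowly.

Emit:
{"name": "apply_moves", "arguments": {"increments": [{"gripper": 47, "delta_pos": [-0.06, 0, 0], "dr": [0, 0, 0]}, {"gripper": 47, "delta_pos": [-0.06, 0, 0], "dr": [0, 0, 0]}, {"gripper": 47, "delta_pos": [-0.06, 0, 0], "dr": [0, 0, 0]}, {"gripper": 47, "delta_pos": [-0.06, 0, 0], "dr": [0, 0, 0]}, {"gripper": 47, "delta_pos": [-0.06, 0, 0], "dr": [0, 0, 0]}]}}

```text
t: 10.2
ee_pos: [509.2, -227.8, 155.2]
orientation: [1.958, 0.472, -1.959]
ft_force: [0.6, -0.6, -3.7]
width: 44.3
```

```bash
python3 s.py
```

```text
t 10.2 pos [ 509.2 -227.8  155.2] yaw_y -62.9 F [ 0.63 -0.55 -3.71] M [-0.103 -0.234  0.031] w 44.3 q6 0.66
```

Emit:
{"name": "apply_moves", "arguments": {"increments": [{"gripper": 47, "delta_pos": [0, 0, 0], "dr": [0, 0, 0]}, {"gripper": 47, "delta_pos": [0, 0, 0], "dr": [0, 0, 0]}, {"gripper": 47, "delta_pos": [-0.05, 0, 0], "dr": [0, 0, 0]}, {"gripper": 47, "delta_pos": [0, 0, 0], "dr": [0, 0, 0]}, {"gripper": 47, "delta_pos": [0, 0, 0], "dr": [0, 0, 0]}]}}

```text
t: 10.62
ee_pos: [509.2, -227.9, 156.2]
orientation: [1.958, 0.472, -1.959]
ft_force: [-0.1, -1.0, -2.8]
width: 44.6
```

```bash
python3 s.py
```

```text
t 10.62 pos [ 509.2 -227.9  156.2] yaw_y -62.9 F [-0.06 -1.04 -2.84] M [-0.029 -0.093  0.062] w 44.6 q6 0.66
```

Emit:
{"name": "apply_moves", "arguments": {"increments": [{"gripper": 47, "delta_pos": [-0.06, 0, 0], "dr": [0, 0, 0]}, {"gripper": 47, "delta_pos": [-0.06, 0, 0], "dr": [0, 0, 0]}, {"gripper": 47, "delta_pos": [-0.06, 0, 0], "dr": [0, 0, 0]}, {"gripper": 47, "delta_pos": [-0.06, 0, 0], "dr": [0, 0, 0]}, {"gripper": 47, "delta_pos": [0, 0, 0], "dr": [0, 0, 0]}]}}

```text
t: 11.03
ee_pos: [509.4, -227.9, 158.9]
orientation: [1.958, 0.472, -1.959]
ft_force: [-1.1, 0.8, -2.9]
width: 44.2
```

```bash
python3 s.py
```

```text
t 11.03 pos [ 509.4 -227.9  158.9] yaw_y -62.9 F [-1.09  0.79 -2.92] M [0.077 0.137 0.032] w 44.2 q6 0.66
```

Emit:
{"name": "apply_moves", "arguments": {"increments": [{"gripper": 47, "delta_pos": [-0.2, 0, 0], "dr": [0, 0, 0]}, {"gripper": 47, "delta_pos": [-0.3, 0, 0], "dr": [0, 0, 0]}, {"gripper": 47, "delta_pos": [-0.4, 0, 0], "dr": [0, 0, 0]}, {"gripper": 47, "delta_pos": [-0.5, 0, 0], "dr": [0, 0, 0]}, {"gripper": 47, "delta_pos": [-0.5, 0, 0], "dr": [0, 0, 0]}]}}

```text
t: 11.45
ee_pos: [509.9, -228.2, 178.7]
orientation: [1.959, 0.471, -1.957]
ft_force: [0.1, 0.0, -0.8]
width: 43.9
```

```bash
python3 s.py
```

```text
t 11.45 pos [ 509.9 -228.2  178.7] yaw_y -62.9 F [ 0.12  0.03 -0.8 ] M [ 0.002 -0.007  0.021] w 43.9 q6 0.66
```

Emit:
{"name": "apply_moves", "arguments": {"increments": [{"gripper": 47, "delta_pos": [-1.0, 0, 0], "dr": [0, 0, 0]}, {"gripper": 47, "delta_pos": [-1.0, 0, 0], "dr": [0, 0, 0]}, {"gripper": 47, "delta_pos": [-1.0, 0, 0], "dr": [0, 0, 0]}, {"gripper": 47, "delta_pos": [-1.0, 0, 0], "dr": [0, 0, 0]}, {"gripper": 47, "delta_pos": [-1.0, 0, 0], "dr": [0, 0, 0]}]}}

```text
t: 11.87
ee_pos: [509.7, -228.1, 229.2]
orientation: [1.959, 0.471, -1.957]
ft_force: [0.4, 0.1, -0.3]
width: 44.3
```

```bash
python3 s.py
python3 - <<'E'
from h import *
d=shot('scene','g2')
cv2.imwrite('pics/g2c.png',cv2.resize(d['img'][120:240,180:320,::-1],None,fx=5,fy=5,interpolation=cv2.INTER_CUBIC))
o=ctrl.get_obs(); R=cv2.Rodrigues(o['orientation'])[0]; print((R.T@(np.array([520.5,207,o['ee_pos'][2]])-o['ee_pos'])/10).round(2))
# tray: walls/floor depth, both views (first pictures)
for n,c in(('scene',(285,380)),('top',(214,201))):
    W=world(np.load(f'pics/{n}0.npz')); p=W[c[0]-6:c[0]+7,c[1]-6:c[1]+7].reshape(-1,3); print(n,np.median(p,0).round(1))
    z=W[...,2]; q=W[(z>9)&(z<25)&(abs(W[...,0]-520)<95)&(abs(W[...,1]-207)<95)]; print(cv2.minAreaRect(q[:,:2].astype(np.float32)),len(q))
E
```

```text
t 11.87 pos [ 509.7 -228.1  229.2] yaw_y -62.9 F [ 0.43  0.1  -0.33] M [-0.006  0.023 -0.062] w 44.3 q6 0.66
[ -0.06 -38.34 -20.68]
scene [521.8 206.3   0.7]
((521.5908203125, 206.47232055664062), (150.09336853027344, 155.78501892089844), 86.43244171142578) 376
top [517.5 205.1   3.4]
((521.4827270507812, 216.5954132080078), (167.72372436523438, 153.00137329101562), 86.88572692871094) 240
```

View pics/g2c.png

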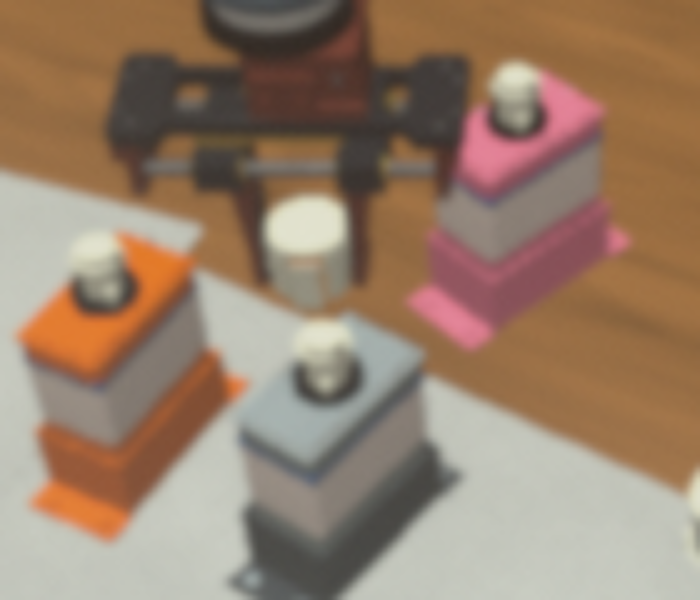

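The cap hangs upright in the hand at (305,250), and the bare spout shows at (325,350). Before carrying it over, I'll check the clearance around the tray.

Run:
```python
from h import *
for n in('scene0','top0'):
    W=world(np.load(f'pics/{n}.npz')); z=W[...,2]
    q=W[(z>50)&(z<220)&(W[...,1]>180)&(W[...,1]<500)&(W[...,0]>350)&(W[...,0]<800)]
    print(n,len(q),q.min(0).round(),q.max(0).round(),'dist',np.hypot(q[:,0]-520,q[:,1]-205).min().round())
```

```text
scene0 1414 [575. 366.  50.] [649. 439. 181.] dist 182.0
top0 493 [573. 369.  50.] [645. 438. 187.] dist 180.0
```

Emit:
{"name": "apply_moves", "arguments": {"increments": [{"gripper": 47, "delta_pos": [0, -1.6, -0.86], "dr": [0, 0, 0]}, {"gripper": 47, "delta_pos": [0, -2.6, -1.4], "dr": [0, 0, 0]}, {"gripper": 47, "delta_pos": [0, -2.6, -1.4], "dr": [0, 0, 0]}, {"gripper": 47, "delta_pos": [0, -2.6, -1.4], "dr": [0, 0, 0]}, {"gripper": 47, "delta_pos": [0, -2.6, -1.4], "dr": [0, 0, 0]}]}}

```text
t: 12.33
ee_pos: [512.3, -90.6, 228.1]
orientation: [1.959, 0.471, -1.958]
ft_force: [0.5, -1.0, -0.3]
width: 44.2
```

Emit:
{"name": "apply_moves", "arguments": {"increments": [{"gripper": 47, "delta_pos": [0, -2.6, -1.4], "dr": [0, 0, 0]}, {"gripper": 47, "delta_pos": [0, -2.6, -1.4], "dr": [0, 0, 0]}, {"gripper": 47, "delta_pos": [0, -2.6, -1.4], "dr": [0, 0, 0]}, {"gripper": 47, "delta_pos": [0, -2.6, -1.4], "dr": [0, 0, 0]}, {"gripper": 47, "delta_pos": [0, -2.6, -1.4], "dr": [0, 0, 0]}]}}

```text
t: 12.75
ee_pos: [515.6, 57.3, 228.1]
orientation: [1.959, 0.471, -1.958]
ft_force: [-0.2, -0.1, -0.6]
width: 44.0
```

Emit:
{"name": "apply_moves", "arguments": {"increments": [{"gripper": 47, "delta_pos": [0, -2.6, -1.4], "dr": [0, 0, 0]}, {"gripper": 47, "delta_pos": [0, -2.6, -1.4], "dr": [0, 0, 0]}, {"gripper": 47, "delta_pos": [0, -2.6, -1.4], "dr": [0, 0, 0]}, {"gripper": 47, "delta_pos": [0, -2.2, -1.2], "dr": [0, 0, 0]}, {"gripper": 47, "delta_pos": [0, -2.2, -1.2], "dr": [0, 0, 0]}]}}

```text
t: 13.17
ee_pos: [518.8, 196.1, 228.1]
orientation: [1.958, 0.472, -1.958]
ft_force: [0.7, 0.2, 0.1]
width: 44.4
```

```bash
python3 s.py
```

```text
t 13.17 pos [518.8 196.1 228.1] yaw_y -62.9 F [0.71 0.22 0.11] M [ 0.02  -0.018 -0.012] w 44.4 q6 1.44
```

Emit:
{"name": "apply_moves", "arguments": {"increments": [{"gripper": 47, "delta_pos": [3, -0.7, -0.5], "dr": [0, 0, 0]}, {"gripper": 47, "delta_pos": [3, 0, 0], "dr": [0, 0, 0]}, {"gripper": 47, "delta_pos": [3, 0, 0], "dr": [0, 0, 0]}, {"gripper": 47, "delta_pos": [3, 0, 0], "dr": [0, 0, 0]}, {"gripper": 47, "delta_pos": [3, 0, 0], "dr": [0, 0, 0]}]}}

```text
t: 13.58
ee_pos: [520.3, 203.3, 76.8]
orientation: [1.959, 0.472, -1.957]
ft_force: [0.7, 0.6, -0.5]
width: 44.1
```

Emit:
{"name": "apply_moves", "arguments": {"increments": [{"gripper": 47, "delta_pos": [2, 0, 0], "dr": [0, 0, 0]}, {"gripper": 47, "delta_pos": [1.5, 0, 0], "dr": [0, 0, 0]}, {"gripper": 47, "delta_pos": [1, 0, 0], "dr": [0, 0, 0]}, {"gripper": 47, "delta_pos": [0.6, 0, 0], "dr": [0, 0, 0]}, {"gripper": 47, "delta_pos": [0, 0, 0], "dr": [0, 0, 0]}]}}

```text
t: 14.0
ee_pos: [519.9, 202.9, 26.0]
orientation: [1.957, 0.471, -1.96]
ft_force: [0.1, -0.3, -1.3]
width: 44.4
```

```bash
python3 s.py
```

```text
t 14.0 pos [519.9 202.9  26. ] yaw_y -62.9 F [ 0.14 -0.25 -1.31] M [-0.024 -0.005 -0.018] w 44.4 q6 1.45
```

Emit:
{"name": "apply_moves", "arguments": {"increments": [{"gripper": 47, "delta_pos": [0.3, 0, 0], "dr": [0, 0, 0]}, {"gripper": 47, "delta_pos": [0.3, 0, 0], "dr": [0, 0, 0]}, {"gripper": 47, "delta_pos": [0.2, 0, 0], "dr": [0, 0, 0]}, {"gripper": 47, "delta_pos": [0.15, 0, 0], "dr": [0, 0, 0]}, {"gripper": 47, "delta_pos": [0, 0, 0], "dr": [0, 0, 0]}]}}

```text
t: 14.42
ee_pos: [520.3, 203.1, 17.4]
orientation: [1.959, 0.471, -1.958]
ft_force: [0.4, -0.7, -0.2]
width: 44.4
```

Emit:
{"name": "apply_moves", "arguments": {"increments": [{"gripper": 47, "delta_pos": [0.03, 0, 0], "dr": [0, 0, 0]}, {"gripper": 47, "delta_pos": [0.03, 0, 0], "dr": [0, 0, 0]}, {"gripper": 47, "delta_pos": [0.03, 0, 0], "dr": [0, 0, 0]}, {"gripper": 47, "delta_pos": [0.03, 0, 0], "dr": [0, 0, 0]}, {"gripper": 47, "delta_pos": [0, 0, 0], "dr": [0, 0, 0]}]}}

```text
t: 14.83
ee_pos: [520.2, 203.0, 16.1]
orientation: [1.958, 0.471, -1.958]
ft_force: [-0.1, 0.1, -1.0]
width: 44.0
```

```bash
python3 s.py
```

```text
t 14.83 pos [520.2 203.   16.1] yaw_y -62.9 F [-0.12  0.05 -1.04] M [-0.017  0.022 -0.018] w 44.0 q6 1.45
```

Emit:
{"name": "apply_moves", "arguments": {"increments": [{"gripper": 47, "delta_pos": [0.03, 0, 0], "dr": [0, 0, 0]}, {"gripper": 47, "delta_pos": [0.03, 0, 0], "dr": [0, 0, 0]}, {"gripper": 47, "delta_pos": [0.03, 0, 0], "dr": [0, 0, 0]}, {"gripper": 47, "delta_pos": [0.03, 0, 0], "dr": [0, 0, 0]}, {"gripper": 47, "delta_pos": [0, 0, 0], "dr": [0, 0, 0]}]}}

```text
t: 15.25
ee_pos: [520.2, 203.0, 14.8]
orientation: [1.958, 0.471, -1.958]
ft_force: [-0.3, -0.8, -0.3]
width: 44.2
```

```bash
python3 s.py
```

```text
t 15.25 pos [520.2 203.   14.8] yaw_y -62.9 F [-0.26 -0.78 -0.33] M [-0.052  0.001  0.022] w 44.2 q6 1.45
```

Emit:
{"name": "apply_moves", "arguments": {"increments": [{"gripper": 47, "delta_pos": [0.03, 0, 0], "dr": [0, 0, 0]}, {"gripper": 47, "delta_pos": [0.03, 0, 0], "dr": [0, 0, 0]}, {"gripper": 47, "delta_pos": [0.03, 0, 0], "dr": [0, 0, 0]}, {"gripper": 47, "delta_pos": [0, 0, 0], "dr": [0, 0, 0]}, {"gripper": 47, "delta_pos": [0, 0, 0], "dr": [0, 0, 0]}]}}

```text
t: 15.67
ee_pos: [520.2, 203.0, 13.9]
orientation: [1.958, 0.471, -1.958]
ft_force: [0.5, -0.8, -1.1]
width: 44.1
```

```bash
python3 s.py
```

```text
t 15.67 pos [520.2 203.   13.9] yaw_y -62.9 F [ 0.52 -0.76 -1.11] M [0.02  0.058 0.038] w 44.1 q6 1.45
```

Emit:
{"name": "apply_moves", "arguments": {"increments": [{"gripper": 47, "delta_pos": [0.03, 0, 0], "dr": [0, 0, 0]}, {"gripper": 47, "delta_pos": [0.03, 0, 0], "dr": [0, 0, 0]}, {"gripper": 47, "delta_pos": [0.03, 0, 0], "dr": [0, 0, 0]}, {"gripper": 47, "delta_pos": [0, 0, 0], "dr": [0, 0, 0]}, {"gripper": 47, "delta_pos": [0, 0, 0], "dr": [0, 0, 0]}]}}

```text
t: 16.08
ee_pos: [520.2, 203.0, 13.0]
orientation: [1.958, 0.471, -1.958]
ft_force: [0.1, -0.0, 0.0]
width: 44.2
```

```bash
python3 s.py
```

```text
t 16.08 pos [520.2 203.   13. ] yaw_y -62.9 F [ 0.15 -0.02  0.02] M [-0.012  0.011 -0.022] w 44.2 q6 1.45
```

Emit:
{"name": "apply_moves", "arguments": {"increments": [{"gripper": 47, "delta_pos": [0.03, 0, 0], "dr": [0, 0, 0]}, {"gripper": 47, "delta_pos": [0.03, 0, 0], "dr": [0, 0, 0]}, {"gripper": 47, "delta_pos": [0, 0, 0], "dr": [0, 0, 0]}, {"gripper": 47, "delta_pos": [0, 0, 0], "dr": [0, 0, 0]}, {"gripper": 47, "delta_pos": [0, 0, 0], "dr": [0, 0, 0]}]}}

```text
t: 16.5
ee_pos: [520.2, 203.0, 12.5]
orientation: [1.958, 0.471, -1.958]
ft_force: [0.5, -0.1, -0.7]
width: 44.2
```

```bash
python3 s.py
```

```text
t 16.5 pos [520.2 203.   12.5] yaw_y -62.9 F [ 0.46 -0.13 -0.67] M [0.004 0.035 0.038] w 44.2 q6 1.45
```

Emit:
{"name": "apply_moves", "arguments": {"increments": [{"gripper": 47, "delta_pos": [0.03, 0, 0], "dr": [0, 0, 0]}, {"gripper": 47, "delta_pos": [0.03, 0, 0], "dr": [0, 0, 0]}, {"gripper": 47, "delta_pos": [0, 0, 0], "dr": [0, 0, 0]}, {"gripper": 47, "delta_pos": [0, 0, 0], "dr": [0, 0, 0]}, {"gripper": 47, "delta_pos": [0, 0, 0], "dr": [0, 0, 0]}]}}

```text
t: 16.92
ee_pos: [520.3, 203.1, 12.2]
orientation: [1.958, 0.471, -1.958]
ft_force: [-1.6, -0.5, 5.6]
width: 44.1
```

```bash
python3 s.py
python3 - <<'E'
from h import *
d=shot('scene','g3')
cv2.imwrite('pics/g3c.png',cv2.resize(d['img'][215:325,325:435,::-1],None,fx=5,fy=5,interpolation=cv2.INTER_CUBIC))
E
```

```text
t 16.92 pos [520.3 203.1  12.2] yaw_y -62.9 F [-1.62 -0.47  5.57] M [-0.049  0.285  0.008] w 44.1 q6 1.45
```

View pics/g3c.png

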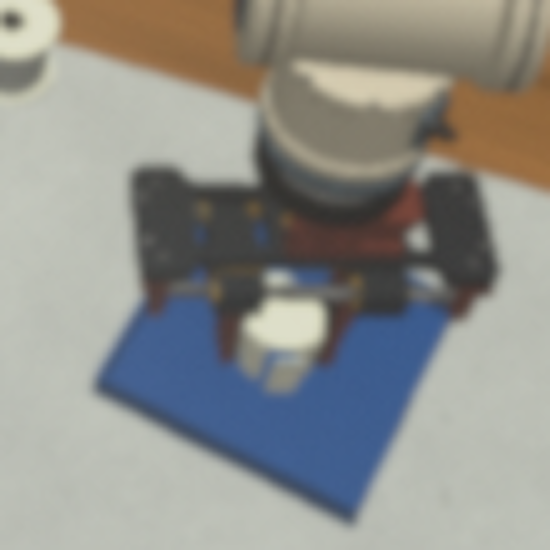

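The floor contact shows as +5.6 N, and the cap stands in the tray at (280,345) in the crop. I'll release slowly, then withdraw straight up.

Emit:
{"name": "apply_moves", "arguments": {"increments": [{"gripper": 50, "delta_pos": [-0.02, 0, 0], "dr": [0, 0, 0]}, {"gripper": 53, "delta_pos": [0, 0, 0], "dr": [0, 0, 0]}, {"gripper": 56, "delta_pos": [0, 0, 0], "dr": [0, 0, 0]}, {"gripper": 59, "delta_pos": [0, 0, 0], "dr": [0, 0, 0]}, {"gripper": 62, "delta_pos": [0, 0, 0], "dr": [0, 0, 0]}]}}

```text
t: 17.38
ee_pos: [520.3, 203.0, 12.2]
orientation: [1.958, 0.471, -1.958]
ft_force: [-0.9, -0.9, 4.5]
width: 53.6
```

Emit:
{"name": "apply_moves", "arguments": {"increments": [{"gripper": 66, "delta_pos": [0, 0, 0], "dr": [0, 0, 0]}, {"gripper": 72, "delta_pos": [0, 0, 0], "dr": [0, 0, 0]}, {"gripper": 80, "delta_pos": [0, 0, 0], "dr": [0, 0, 0]}, {"gripper": 85, "delta_pos": [0, 0, 0], "dr": [0, 0, 0]}, {"gripper": 85, "delta_pos": [0, 0, 0], "dr": [0, 0, 0]}]}}

```text
t: 17.8
ee_pos: [520.2, 203.0, 11.9]
orientation: [1.958, 0.471, -1.958]
ft_force: [0.1, -0.5, -1.0]
width: 74.5
```

```bash
python3 s.py
```

```text
t 17.8 pos [520.2 203.   11.9] yaw_y -62.9 F [ 0.08 -0.48 -1.01] M [ 0.027 -0.019 -0.028] w 74.5 q6 1.45
```

Emit:
{"name": "apply_moves", "arguments": {"increments": [{"gripper": 85, "delta_pos": [-0.5, 0, 0], "dr": [0, 0, 0]}, {"gripper": 85, "delta_pos": [-1, 0, 0], "dr": [0, 0, 0]}, {"gripper": 85, "delta_pos": [-2, 0, 0], "dr": [0, 0, 0]}, {"gripper": 85, "delta_pos": [-3, 0, 0], "dr": [0, 0, 0]}, {"gripper": 85, "delta_pos": [-3, 0, 0], "dr": [0, 0, 0]}]}}

```text
t: 18.22
ee_pos: [519.7, 202.8, 108.3]
orientation: [1.957, 0.471, -1.96]
ft_force: [1.1, -0.1, -1.3]
width: 74.4
```

Emit:
{"name": "apply_moves", "arguments": {"increments": [{"gripper": 85, "delta_pos": [-3, 0, 0], "dr": [0, 0, 0]}, {"gripper": 85, "delta_pos": [-3, 0, 0], "dr": [0, 0, 0]}, {"gripper": 85, "delta_pos": [-3, 0, 0], "dr": [0, 0, 0]}, {"gripper": 85, "delta_pos": [-1, 0, 0], "dr": [0, 0, 0]}, {"gripper": 85, "delta_pos": [0, 0, 0], "dr": [0, 0, 0]}]}}

```text
t: 18.63
ee_pos: [521.9, 203.7, 210.8]
orientation: [1.965, 0.472, -1.952]
ft_force: [0.6, 0.2, 0.6]
width: 74.2
```

```bash
python3 s.py
python3 - <<'E'
from h import *
d=shot('scene','end'); cv2.imwrite('pics/endc.png',cv2.resize(d['img'][140:350,200:480,::-1],None,fx=2.8,fy=2.8,interpolation=cv2.INTER_CUBIC))
W=world(d); z=W[...,2]; q=W[(z>30)&(z<60)&(abs(W[...,0]-520)<60)&(abs(W[...,1]-203)<60)]
print(len(q),np.median(q,0).round(1),np.percentile(q[:,2],95).round(1), cv2.minAreaRect(q[q[:,2]>34][:,:2].astype(np.float32)))
E
```

```text
t 18.63 pos [521.9 203.7 210.8] yaw_y -62.9 F [0.64 0.17 0.63] M [ 0.011 -0.087  0.001] w 74.2 q6 1.45
226 [523.7 204.   36.2] 39.2 ((521.6627197265625, 204.0061492919922), (41.7147216796875, 43.1382942199707), 59.7798957824707)
```

View pics/endc.png

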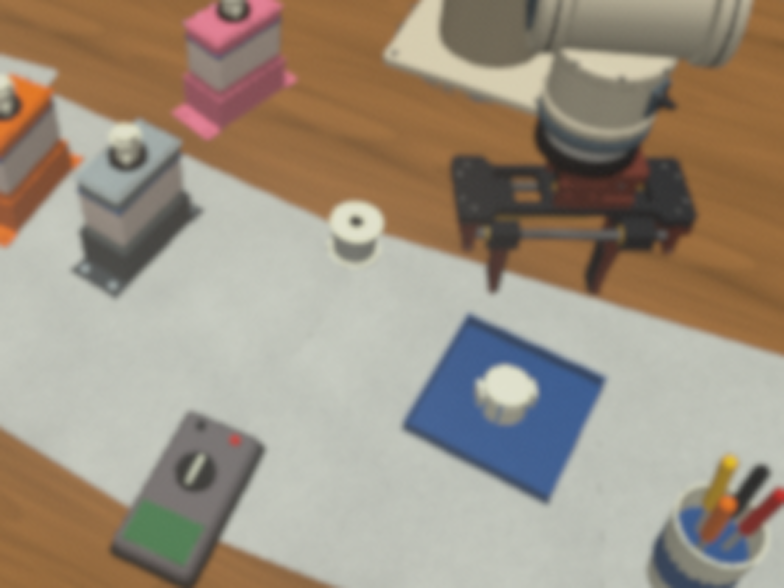

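The cap stands upright in the middle of the tray at (507,393), with its top about 38 mm up. The hand is clear of it and the other things haven't moved, so I'm handing the job in.

```bash
python3 -c "
from workcell import ctrl
print(ctrl.close_job())"
```

```text
the job is handed in; nothing more can be done
None
```

The cap is off the solvent tin and standing right way up on the tray floor, about 4 mm from the tray centre. The job was handed in at about 18.7 s of the 72 s allowed.

- **Squeeze:** I centred the fingers on the tabs by side force and closed until they bottomed out at 44 mm. The grip stayed at the fixed half force, about 30 N.
- **Turn:** I turned the cap about 36° anticlockwise. The highest turning moment I read was 0.14 N m, at the end of a quicker 10° step. I read it once per move, so shorter peaks could have gone unseen.
- **Coming free:** The upward force rose to 8 N and stayed near 7.5 N as I lifted, which showed the liner was pushing the cap up. I did not turn as far as the end stop. The largest pull while lifting was about 4 N.
- **Setting down:** I lowered the cap until the floor pushed back with about 5.6 N, then opened the fingers slowly and went straight up.
- **Last checks:** The final picture shows the cap upright in the tray and the hand clear at z = 211 mm. The bare spout is on the grey tin, and nothing else in view has moved. The measured cap top was about 36–39 mm, against 39 mm expected.
- **Disagreements:** The scene camera gave the cap's yaw about 15° off, so I used the top view, which matched the tin's own angle. The two views' centres differed by about 4 mm, and the finger contact corrected that. Floor contact came about 1 mm lower than expected, so the cap may have slipped slightly in the grip or the calibration was a little off.

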